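# Find the broken gel comb and bring the magnifier over its gap

### The job

One of the four orange gel combs drying on the white mat has snapped-off teeth. Lay that comb flat, rib up, on the round inspection stage with the gap of its missing teeth on the stage's cross mark, then swing the stiff magnifier arm round so that its lens stays centred above the gap. Leave the intact combs, the amber jar and the pink rack where they are, and do not drop the comb.

Things in the scene. Friction and masses are not known exactly. Their poses are not given: they have to be found in the camera images.
- comb_broken: Broken orange gel comb, 70 g. Origin: centre of the underside of its spine, z up. Spine 130 (x) x 26 (y) x 8 mm high; centred on it an upright grip rib 60 (x) x 14 (y) mm, its top 34 mm above the underside (grasp across y from above). Teeth 8 mm wide, 14 mm pitch, 7 mm high point to +y, to y = 43 mm; the three at x = 14, 28, 42 mm are snapped to stubs.
- gap (a point): Centre of the gap of the missing teeth of the broken comb: at (28, 28, 0) mm in the comb's frame, level with its underside.
- comb_1: Intact orange gel comb of the same shape and size as comb_broken, with all nine long teeth. Origin and axes as for comb_broken. The four combs lie in two rows of two, in any order.
- comb_2: Intact orange gel comb of the same shape and size as comb_broken, with all nine long teeth.
- comb_3: Intact orange gel comb of the same shape and size as comb_broken, with all nine long teeth.
- mat: White drying mat, 330 (x) x 225 (y) x 4 mm, fixed; origin under its centre. The combs lie on its top.
- magnifier: Foot (120 mm diameter, 22 mm high) and post (28 mm diameter, to 172 mm) of the bench magnifier, fixed to the bench. Origin on the bench on the post's vertical axis, which is also the swing axis of the arm.
- mag_arm (a joint): Swing angle of the magnifier arm about the post, rad; 0: arm points to world -x (towards the robot); grows counter-clockwise seen from above; -1.0 to 1.3. The joint is stiff (about 0.6 N m, so about 3 N at the handle) and stays where it is left.
- lens (a point): Centre of the underside of the magnifier's white ring (120 mm diameter, 22 mm high, glass inside), 270 mm from the swing axis and 170 mm above the bench. The arm bar lies 173 to 187 mm above the bench.
- mag_handle (a point): Grip point of the upright blue handle on the arm, a round post of 22 mm diameter, 195 mm from the swing axis on the line to the lens; it rises from the bar to 245 mm above the bench; this point is at 225 mm.
- stage_mark (a point): Centre of the white cross on the top of the round inspection stage (180 mm diameter disc, black rim, grey top), 12 mm above the bench, fixed; 270 mm from the swing axis, so that the lens can pass right over it. A flat 8 mm high bar joins the stage to the magnifier's foot.
- jar: Small amber jar with white lid, 58 mm diameter, 75 mm high; origin under its centre. Leave alone.
- pink_rack: Pink tube rack, 85 x 130 x 24 mm, may lie under the magnifier's first position; origin under its centre. Leave alone.

How it is judged:
By the outcome, as a careful person would: the job done as asked, in the order asked, and still so for the second after the job is handed in, with the robot touching nothing.
It also fails if it takes over 64 s, if anything falls off the work surface, if the arm or the gripper's body presses on something with over 40 N, if the wrist force passes 120 N, or if a joint passes its speed limit or range.

### The arm

A 6-joint arm with a two-finger parallel gripper is mounted at the origin on the work surface. World frame = base frame: x ahead of the robot, y to its left, z up, the work surface at z = 0. Lengths are in m, angles in rad, forces in N, time in s.
With the tool pointing down it reaches from about 0.275 to 1 m from the base axis. Payload 8.4 kg.
Tool frame: the origin (TCP) lies at the very end of the fingers, on their centre line; the grasp point (between the pads) lies 19 mm behind it; z points along the fingers, y is the line along which they close (so a half turn about z gives the same grasp; the last joint's range is limited). The gripper opens to 85 mm and grips with 20 to 120 N. Pads are 22 mm wide; open, the fingers measure 114 mm over their backs; the gripper's body (76 mm by 85 mm) begins 54 mm behind the grasp point. The pads swing forward as they close: fully open they stand 13 mm farther back than shut.
Start: joints at [1.098, 0.353, 1.633, -0, 1.155, -0.002], TCP at [0.283, 0.557, 0.231] pointing down, gripper open.
Joint ranges: [-2.63, 2.63], [-0.92, 2.1], [0.06, 2.66], [-1.3, 4.44], [0, 2.69], [-3.02, 3.02]. Speed limits (rad/s): [2.22, 2.22, 2.79, 3.14, 3.14, 3.14].

### API

Orientations are given as [roll, pitch, yaw] about the fixed x, y, z axes, in that order (R = Rz(yaw) Ry(pitch) Rx(roll)).
In Python, from rig import ctrl gives the robot as it stands.
- The arm moves only by the tool servo_tool, never from a script. Its arguments are lists of equal length, an entry for each row: "delta_pos": the shift along the tool's x, y, z in m, a list of three; "twist": the turn about the tool's z in degrees. A call has 1 to 5 rows; each row is the pose to reach, as a shift and turn from the pose commanded when the call began, along the tool's axes at that moment; what a row does not reach only later rows make up. A row lasts 1/8 s, in which the tool goes at most 62.5 mm and 10.7 degrees, less where a joint would pass 70% of its speed; a pose out of reach is approached as far as the arm can. A call with a gripper value outside its range is refused whole. "grip" is the opening, from -1 (shut) to 1 (fully open), set as the call begins (left out, the last holds). The fingers move at their own pace and stop on an object; the grip force is fixed at half the most. Time passes only in rows, so rows that repeat a pose let the fingers close. It gives the time, the measured TCP pose, the force, the opening and the grip force at its end, in the units of the state.
- ctrl.get_obs(): the state, without advancing time (a new reading comes with each control period).
- ctrl.camera(name): name is "scene" or "top" or "wrist"; returns the picture (400x640x3 uint8, red, green, blue); there is no depth.
- ctrl.calibration(name): a dict with "fx", "fy", "cx", "cy" (pixels), "extrinsics" (4x4, takes a point from world to camera coordinates). Camera axes: x right, y up, looking along -z (the intrinsics and any distortion apply to the point x, -y, -z); pixel columns grow to the right and rows downward; lengths in m; the calibration is good to about 2 mm. A picture is of the moment at which its call begins: read the wrist's pose just before it. calibration takes no time and is no camera call; for the wrist camera it gives the pose at the moment of the call.
- ctrl.job_done(): hands the job in; it is judged then, once.
Trained networks look in the newest picture that a camera, given by its name, has taken for a name from the list of things; names that differ only in an ending like _2 or _b are one class to them, and where a whole thing is asked for, a point or a joint stands for the part that bears it (a point fixed in the world has none). Each returns a list of dicts, best first, with "p" (0 to 1); they miss things now and then, are a little off and sometimes report something else, mostly with a low value. They report only what shows in the picture. A call takes as long as a camera call.
- ctrl.look_for(camera, target): "location" ([x, y, z] in m, in the coordinates of the camera as it stood for that picture, good to about 4 mm: the middle of the surface that is visible of it).
- ctrl.tip_of(camera, target): "location" ([x, y, z] in m, in the coordinates of the camera as it stood for that picture, good to about 4 mm: a listed point, or the origin of a listed thing).
The state is a dict: "time": time; "q": joint angles; "joint_velocities": joint speeds; "effort": joint torques, N m; "ee_pos": TCP position; "tool_rot": TCP orientation; "force": force on the tool from outside, world axes, zero at the start; "moment": the same for the moment, N m; "width": opening from 0.0 (shut) to 1.0 (fully open); "grip_force": force on a finger pad.
Only numpy, scipy, OpenCV 4.12 (cv2) and the standard library are available. Lean on these libraries where they do the work, as an engineer would, in place of code of your own. Each camera call takes 0.05 s, during which the arm holds its last target. There are 200 camera calls.

## Working session

There is one attempt and no reset: what is moved stays moved. The work goes in short steps, Python scripts to look and compute and a tool call to move; the robot and the scene stay as the last step left them, time stands still between calls to the robot, and variables do not carry over. Pictures are saved under pics/ and viewed, at most 10 in all, crops included, and the job is handed in when it is done.

Besides the shell and the picture viewer there is one more tool, called after ">>>" as name(argument=value, ...) on one line, values as JSON. servo_tool: Moves the arm, as the interface text tells. Its arguments: {"type":"object","properties":{"delta_pos":{"type":"array","items":{"type":"array","items":{"type":"number"}}},"twist":{"type":"array","items":{"type":"number"}},"grip":{"type":"number"}},"required":["delta_pos","twist"]}

```bash
mkdir -p pics; cat > h.py <<'E'
import numpy as np, cv2
from rig import ctrl
np.set_printoptions(precision=4,suppress=True)
def w(cam,p,E=None):
    E=np.array(ctrl.calibration(cam)["extrinsics"]) if E is None else E
    return (np.linalg.inv(E)@np.r_[p,1])[:3]
def pix(cam,u,v,z):
    c=ctrl.calibration(cam);Ei=np.linalg.inv(np.array(c["extrinsics"]))
    d=Ei[:3,:3]@np.array([(u-c["cx"])/c["fx"],-(v-c["cy"])/c["fy"],-1]);o=Ei[:3,3]
    return o+d*(z-o[2])/d[2]
def proj(cam,P):
    c=ctrl.calibration(cam);q=np.array(c["extrinsics"])@np.r_[P,1]
    return c["cx"]+c["fx"]*q[0]/-q[2], c["cy"]-c["fy"]*q[1]/-q[2]
def snap(cam,name):
    im=ctrl.camera(cam);cv2.imwrite(f"pics/{name}.png",cv2.cvtColor(im,cv2.COLOR_RGB2BGR));return im
E
python3 - <<'E'
from h import *
for cam in("top","scene"):
    snap(cam,cam+"0")
    print(cam, {k:v for k,v in ctrl.calibration(cam).items() if k!="extrinsics"})
    for t in["comb_broken","gap","comb_1","magnifier","lens","mag_handle","stage_mark","jar","pink_rack","mat"]:
        print(t,[(round(d["p"],2),w(cam,d["location"]).round(3).tolist()) for d in ctrl.tip_of(cam,t)[:5]])
o=ctrl.get_obs();print(o["time"],o["ee_pos"],o["tool_rot"],o["width"])
E
```

```text
top {'fx': 487.73050119386266, 'fy': 487.73050119386266, 'cx': 305.63306248888426, 'cy': 190.68705743733108}
comb_broken [(0.64, [0.604, -0.323, 0.003])]
gap [(0.74, [0.635, -0.292, 0.003])]
comb_1 [(0.95, [0.597, -0.198, 0.003]), (0.72, [0.432, -0.329, 0.009]), (0.57, [0.434, -0.203, 0.001]), (0.28, [0.635, -0.296, 0.003])]
magnifier [(0.69, [0.709, 0.144, 0.0])]
lens [(0.86, [0.483, 0.285, 0.171])]
mag_handle [(0.56, [0.546, 0.251, 0.226])]
stage_mark [(0.83, [0.454, 0.051, 0.01])]
jar [(0.55, [0.717, -0.015, 0.004])]
pink_rack [(0.69, [0.416, 0.388, -0.0])]
mat [(0.95, [0.514, -0.265, 0.001]), (0.3, [0.428, -0.331, 0.008])]
scene {'fx': 401.3148577786072, 'fy': 401.3148577786072, 'cx': 313.67807458735945, 'cy': 197.73497287877439}
comb_broken [(0.76, [0.601, -0.317, 0.0]), (0.54, [0.63, -0.295, 0.0]), (0.45, [0.457, 0.055, 0.01])]
gap [(0.94, [0.628, -0.293, -0.002])]
comb_1 [(0.86, [0.43, -0.327, -0.003]), (0.85, [0.428, -0.2, 0.002]), (0.83, [0.592, -0.199, 0.003])]
magnifier [(0.9, [0.703, 0.148, 0.003])]
lens []
mag_handle [(0.8, [0.542, 0.251, 0.228])]
stage_mark [(0.64, [0.459, 0.053, 0.012]), (0.41, [0.428, -0.204, 0.004]), (0.32, [0.63, -0.293, -0.002])]
jar [(0.97, [0.714, -0.015, -0.001]), (0.58, [0.481, 0.287, 0.168]), (0.49, [0.629, -0.291, 0.001])]
pink_rack [(0.76, [0.42, 0.39, -0.002]), (0.45, [0.459, 0.054, 0.01])]
mat [(0.98, [0.522, -0.264, 0.002])]
1.1 [0.2835 0.557  0.2313] [-3.1416  0.      2.6708] 0.9970273407123978
```

View pics/top0.png

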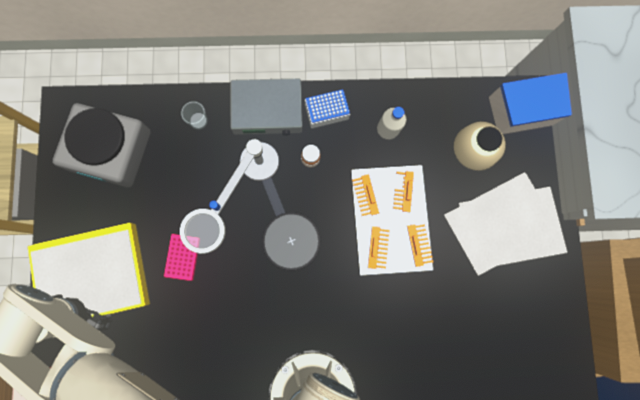

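View pics/scene0.png

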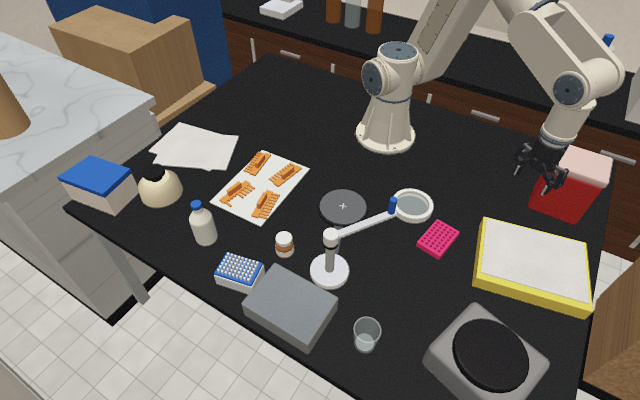

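Picture `top0` shows the combs on the mat. The broken comb is the upper-right one at about (403,192), with its gap on the upper left side. The stage cross is at (291,241), the lens at (202,230), the handle at (214,205) and the rack at (181,257). Picture `scene0` agrees with this. I'll lift clear and go over the comb.

>>> servo_tool(delta_pos=[[0, 0, -0.06], [0, 0, -0.12], [-0.68, -0.638, -0.12], [-0.68, -0.638, -0.12], [-0.68, -0.638, -0.12]], twist=[0, 0, 0, 0, 0], grip=1)

```text
time: 1.72
ee_pos: [0.3475, 0.379, 0.3515]
tool_rot: [3.141, 0.0, 2.672]
force: [1.3, -0.6, 0.1]
width: 1.001
grip_force: 0.0
```

>>> servo_tool(delta_pos=[[-0.54, -0.508, 0], [-0.54, -0.508, 0], [-0.54, -0.508, 0], [-0.54, -0.508, 0], [-0.54, -0.508, 0]], twist=[0, 0, 0, 0, 0])

```text
time: 2.35
ee_pos: [0.4533, 0.0846, 0.3517]
tool_rot: [3.141, 0.001, 2.671]
force: [1.6, 1.0, 0.7]
width: 1.001
grip_force: 0.0
```

```bash
cat >> h.py <<'E'
def go(pos,yawdeg):
    o=ctrl.get_obs();y=o["tool_rot"][2];d=np.array(pos)-o["ee_pos"]
    t=(np.degrees(y)-yawdeg+180)%360-180
    print("t",round(o["time"],2),"delta",np.array([np.cos(y)*d[0]+np.sin(y)*d[1],np.sin(y)*d[0]-np.cos(y)*d[1],-d[2]]),"twist",round(t,1))
E
python3 -c "
from h import *
go([.60,-.32,.28],172)"
```

```text
t 2.35 delta [-0.3143 -0.2941  0.0717] twist -19.0
```

>>> servo_tool(delta_pos=[[-0.314, -0.294, 0.072], [-0.314, -0.294, 0.072], [-0.314, -0.294, 0.072], [-0.314, -0.294, 0.072], [-0.314, -0.294, 0.072]], twist=[-5, -10, -15, -19, -19])

```text
time: 2.98
ee_pos: [0.5583, -0.2053, 0.2995]
tool_rot: [3.142, 0.001, 3.003]
force: [1.6, 0.6, -0.9]
width: 1.005
grip_force: 0.0
```

```bash
python3 -c "
from h import *
go([.60,-.32,.28],172)"
```

```text
t 2.98 delta [-0.0571 -0.1078  0.0195] twist 0.1
```

>>> servo_tool(delta_pos=[[-0.057, -0.108, 0.02], [-0.057, -0.108, 0.02], [-0.057, -0.108, 0.02], [-0.057, -0.108, 0.02]], twist=[0, 0, 0, 0])

```text
time: 3.48
ee_pos: [0.599, -0.3179, 0.2793]
tool_rot: [3.141, -0.001, 3.002]
force: [-0.8, -0.2, 0.1]
width: 1.002
grip_force: 0.0
```

```bash
cat > rib.py <<'E'
from h import *
import sys
im=snap("wrist",sys.argv[1])
for t in["comb_broken","gap","comb_1"]:
    print(t,[(round(d["p"],2),w("wrist",d["location"]).round(4).tolist()) for d in ctrl.tip_of("wrist",t)[:4]])
print(ctrl.get_obs()["ee_pos"], "origin px",proj("wrist",[.6025,-.32,.004]))
E
python3 rib.py w1
```

```text
comb_broken [(0.96, [0.602, -0.315, 0.0034])]
gap [(0.82, [0.6387, -0.2947, 0.0076])]
comb_1 [(0.89, [0.5954, -0.1931, 0.0054]), (0.79, [0.4362, -0.3318, 0.0078]), (0.76, [0.4345, -0.1974, 0.0012])]
[ 0.5994 -0.3169  0.2804] origin px (np.float64(312.77849482021475), np.float64(163.93611199964718))
```

View pics/w1.png

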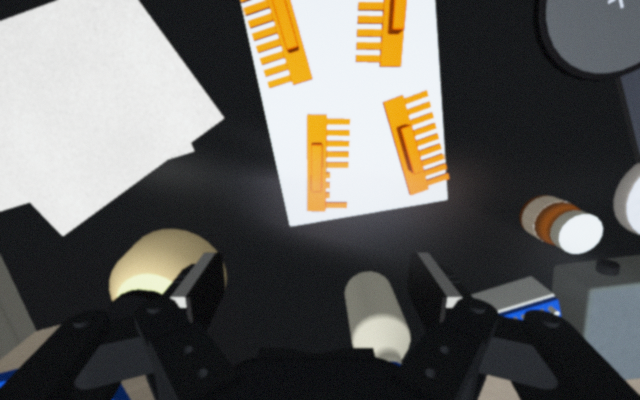

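Wrist picture: the broken comb is at (325,162), with its spine vertical, back edge at column ~308 and gap on the right near row 185. I'll measure the edges precisely.

```bash
cat > edge.py <<'E'
from h import *
im=cv2.imread("pics/w1.png");hsv=cv2.cvtColor(im,cv2.COLOR_BGR2HSV)
m=cv2.inRange(hsv,(8,150,120),(28,255,255))
n,l,s,c=cv2.connectedComponentsWithStats(m)
k=l[162,312];print(s[k])
ys=np.arange(s[k][1]+4,s[k][1]+s[k][3]-4)
xs=np.array([np.where(l[y]==k)[0][0]-.5 for y in ys])
p=np.polyfit(ys,xs,1);r=xs-np.polyval(p,ys);g=abs(r)<1.5;p=np.polyfit(ys[g],xs[g],1);print(p,r.std())
y0,y1=s[k][1]-.5,s[k][1]+s[k][3]-.5
A=pix("wrist",np.polyval(p,y0),y0,.012);B=pix("wrist",np.polyval(p,y1),y1,.012)
print(A,B,np.linalg.norm(A-B)); d=B-A; d/=np.linalg.norm(d); yaw=np.degrees(np.arctan2(d[1],d[0]))
n_=np.array([-d[1],d[0],0]);O=(A+B)/2+.013*n_;print("yaw",yaw,"O",O,"gap",O+.028*d+.028*n_)
go([O[0],O[1],.1],yaw+180)
E
python3 edge.py
```

```text
[ 308  115   41   95 2207]
[  0.0153 305.3502] 0.2721295619242845
[ 0.5375 -0.318   0.012 ] [ 0.6632 -0.3344  0.012 ] 0.12670500448045907
yaw -7.425446210184583 O [ 0.602  -0.3133  0.012 ] gap [ 0.6334 -0.2892  0.012 ]
t 3.67 delta [-0.0021  0.004   0.1804] twist -0.5
```

>>> servo_tool(delta_pos=[[-0.002, 0.003, 0.06], [-0.002, 0.003, 0.12], [-0.002, 0.003, 0.17], [-0.002, 0.003, 0.2], [-0.002, 0.003, 0.2]], twist=[-0.5, -0.5, -0.5, -0.5, -0.5])

```text
time: 4.3
ee_pos: [0.6003, -0.3138, 0.0778]
tool_rot: [3.14, -0.004, 3.012]
force: [-0.7, 0.4, 0.3]
width: 1.001
grip_force: 0.0
```

```bash
python3 -c "
from h import *
go([.602,-.315,.018],172.6)"
```

```text
t 4.3 delta [-0.0018 -0.001   0.0598] twist -0.0
```

>>> servo_tool(delta_pos=[[-0.002, -0.001, 0.03], [-0.002, -0.001, 0.05], [-0.002, -0.001, 0.06], [-0.002, -0.001, 0.06]], twist=[0, 0, 0, 0])

```text
time: 4.8
ee_pos: [0.6035, -0.3165, 0.0197]
tool_rot: [3.141, -0.0, 3.011]
force: [-0.4, -0.0, 0.1]
width: 0.997
grip_force: 0.0
```

>>> servo_tool(delta_pos=[[0, 0, 0], [0, 0, 0], [0, 0, 0], [0, 0, 0], [0, 0, 0]], twist=[0, 0, 0, 0, 0], grip=-1)

```text
time: 5.42
ee_pos: [0.6037, -0.3168, 0.02]
tool_rot: [-3.141, 0.0, 3.011]
force: [0.1, -0.5, 3.1]
width: 0.149
grip_force: 59.4
```

>>> servo_tool(delta_pos=[[0, 0, 0], [0, 0, 0], [0, 0, 0], [0, 0, 0]], twist=[0, 0, 0, 0])

```text
time: 5.92
ee_pos: [0.6037, -0.3168, 0.0199]
tool_rot: [-3.141, 0.0, 3.011]
force: [-1.8, -0.3, 4.9]
width: 0.143
grip_force: 59.7
```

>>> servo_tool(delta_pos=[[0, 0, -0.015], [0, 0, -0.04], [0, 0, -0.07], [0, 0, -0.1], [0, 0, -0.1]], twist=[0, 0, 0, 0, 0])

```text
time: 6.55
ee_pos: [0.6051, -0.3173, 0.1227]
tool_rot: [-3.14, 0.005, 3.011]
force: [0.6, -0.0, -1.7]
width: 0.147
grip_force: 59.0
```

```bash
cat > rel.py <<'E'
from h import *
import sys
for cam in("wrist","top","scene"):
    snap(cam,sys.argv[1]+cam)
    o=ctrl.get_obs();y=o["tool_rot"][2];E=ctrl.calibration(cam)["extrinsics"]
    for t in["comb_broken","gap"]:
        for d in ctrl.tip_of(cam,t)[:3]:
            P=w(cam,d["location"],E);v=P-o["ee_pos"]
            print(cam,t,round(d["p"],2),P,"rel(comb-like axes)",-np.cos(y)*v[0]-np.sin(y)*v[1],np.sin(y)*v[0]-np.cos(y)*v[1],v[2])
print(o["ee_pos"],o["width"],o["grip_force"],"proj tcp",proj("wrist",o["ee_pos"]))
E
python3 rel.py l1
```

```text
wrist comb_broken 0.91 [ 0.6032 -0.3133  0.1045] rel(comb-like axes) -0.001362798187009808 0.0033970942295142807 -0.016306297455891433
top comb_broken 0.47 [ 0.6023 -0.3175  0.1008] rel(comb-like axes) -0.0002022398983990149 -0.0013579894605543566 -0.017554907284498322
top gap 0.45 [ 0.6353 -0.2958  0.1012] rel(comb-like axes) 0.029701650652615572 0.024364382644693143 -0.017184902970844462
top gap 0.37 [ 0.7189 -0.0135 -0.0013] rel(comb-like axes) 0.0757691003080756 0.3151909314743071 -0.11970986860408811
scene comb_broken 0.7 [ 0.6024 -0.317   0.1009] rel(comb-like axes) -0.000473281343932287 -0.0007351681353593826 -0.017563169697795783
scene gap 0.61 [ 0.6286 -0.2908  0.098 ] rel(comb-like axes) 0.022169608969051565 0.02859774575167819 -0.02041442927381218
[ 0.6029 -0.3163  0.1184] 0.14360730490554946 58.99195611476898 proj tcp (np.float64(313.615792125414), np.float64(255.36556885171254))
```

View pics/l1wrist.png

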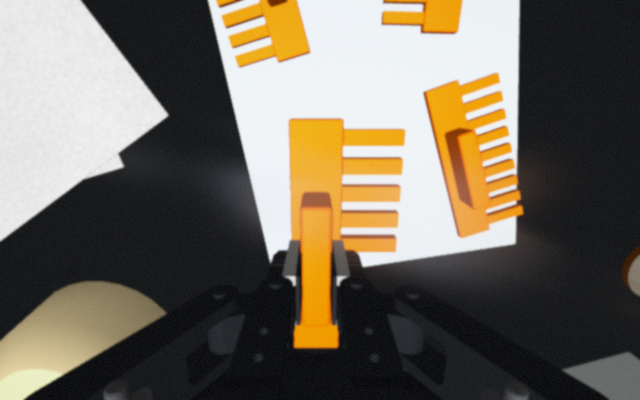

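Wrist picture: the comb is held by its rib. The spine's -x end spans columns 290–342 at row 119, with teeth to the right. I'll compute the comb's pose in the hand and the placing target.

```bash
python3 - <<'E'
from h import *
o=ctrl.get_obs();y=o["tool_rot"][2];z=o["ee_pos"][2]-.008
im=cv2.imread("pics/l1wrist.png");m=cv2.inRange(cv2.cvtColor(im,cv2.COLOR_BGR2HSV),(8,150,120),(28,255,255))
n,l,s,c=cv2.connectedComponentsWithStats(m);k=l[150,310]
ys=np.arange(125,230);L=np.array([np.where(l[r]==k)[0][0]-.5 for r in ys]);p=np.polyfit(ys,L,1)
xs=np.arange(295,338);T=np.array([np.where(l[:,x]==k)[0][0]-.5 for x in xs]);q=np.polyfit(xs,T,1)
print(p,q)
def rel(u,v):
    P=pix("wrist",u,v,z)-o["ee_pos"];return np.array([-np.cos(y)*P[0]-np.sin(y)*P[1],np.sin(y)*P[0]-np.cos(y)*P[1]])
# corner
v=(np.polyval(q,0)+q[0]*p[1])/(1-q[0]*p[0]);C=rel(np.polyval(p,v),v);D=rel(np.polyval(p,228),228);R=rel(342.5,np.polyval(q,342))
print("corner (exp -.065,-.013)",C,"edge dir deg",np.degrees(np.arctan2(*(D-C)[::-1])),"right corner",R)
for cam in("top","scene"):
    ctrl.camera(cam)
    for t in("stage_mark","magnifier","lens","mag_handle"):
        print(cam,t,[w(cam,d["location"]) for d in ctrl.look_for(cam,t)[:1]] if t=="x" else [w(cam,d["location"]) for d in ctrl.tip_of(cam,t)[:1]])
print(pix("top",291,241,.012))
E
```

```text
[  0.0243 286.437 ] [  0.  118.5]
corner (exp -.065,-.013) [-0.0666 -0.0111] edge dir deg 0.08051238994225135 right corner [-0.0666  0.0136]
top stage_mark [array([0.4558, 0.0499, 0.0127])]
top magnifier [array([0.7081, 0.1426, 0.0008])]
top lens [array([0.4806, 0.2862, 0.1722])]
top mag_handle [array([0.544 , 0.2472, 0.2241])]
scene stage_mark []
scene magnifier [array([0.7084, 0.1491, 0.001 ])]
scene lens [array([0.478 , 0.29  , 0.1692])]
scene mag_handle [array([0.5398, 0.2505, 0.2291])]
[0.456  0.0504 0.012 ]
```

```bash
python3 - <<'E'
import cv2
a=cv2.imread("pics/top0.png")[205:280,255:330];b=cv2.imread("pics/scene0.png")[180:230,310:376]
cv2.imwrite("pics/crop.png",cv2.hconcat([cv2.resize(a,(400,400),interpolation=cv2.INTER_CUBIC),cv2.resize(b,(396,400),interpolation=cv2.INTER_CUBIC)]))
E
```

```text
(no output)
```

View pics/crop.png

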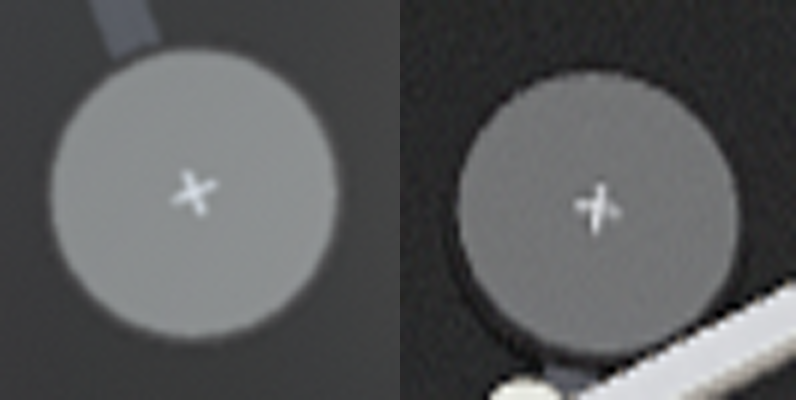

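Crop: the cross is at top-camera pixel (291.4,241.2) and scene pixel (343,206.1). I'll go by a waypoint from which the wrist camera sees the mark.

```bash
python3 -c "
from h import *
print(pix('top',291.4,241.2,.012),pix('scene',343,206.1,.012))
go([.556,-.01,.16],172.6)"
```

```text
[0.4554 0.0492 0.012 ] [0.4576 0.0552 0.012 ]
t 7.5 delta [ 0.087   0.2978 -0.0403] twist -0.1
```

>>> servo_tool(delta_pos=[[0.007, 0.025, -0.02], [0.019, 0.065, -0.04], [0.031, 0.105, -0.04], [0.042, 0.145, -0.04], [0.054, 0.185, -0.04]], twist=[0, 0, 0, 0, 0])

```text
time: 8.12
ee_pos: [0.5739, -0.1249, 0.16]
tool_rot: [-3.142, 0.001, 3.011]
force: [1.0, 1.2, -0.4]
width: 0.146
grip_force: 59.0
```

>>> servo_tool(delta_pos=[[0.011, 0.04, 0], [0.023, 0.08, 0], [0.03, 0.105, 0], [0.032, 0.112, 0], [0.032, 0.112, 0]], twist=[0, 0, 0, 0, 0])

```text
time: 8.75
ee_pos: [0.5571, -0.011, 0.1599]
tool_rot: [-3.141, 0.0, 3.012]
force: [0.5, -0.5, -1.4]
width: 0.143
grip_force: 59.0
```

```bash
python3 - <<'E'
from h import *
snap("wrist","m1");print([(d["p"],w("wrist",d["location"])) for d in ctrl.tip_of("wrist","stage_mark")])
print(ctrl.get_obs()["ee_pos"],ctrl.get_obs()["tool_rot"],proj("wrist",[.456,.051,.012]))
E
```

```text
[(0.75, array([0.4595, 0.052 , 0.0093]))]
[ 0.5572 -0.0117  0.1598] [-3.1413  0.0003  3.0107] (np.float64(371.728249741419), np.float64(61.16291062805803))
```

View pics/m1.png

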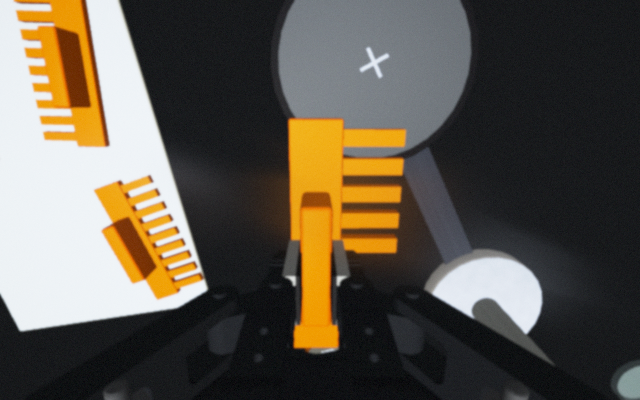

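The cross is at (374.5,62.5) in the wrist picture, within about 2 px of where the earlier estimate projects.

```bash
python3 - <<'E'
from h import *
M=pix("wrist",374.5,62.5,.012);print(M)
for M in (M,np.array([.456,.052,.012])):
    a=np.radians(-7.4);g=np.array([.028-.0013,.028+.0006]);R=np.array([[np.cos(a),-np.sin(a)],[np.sin(a),np.cos(a)]])
    t=M[:2]-R@g;print(t);go([*t,.06],172.6)
E
```

```text
[0.4574 0.0533 0.012 ]
[0.4272 0.0283]
t 8.85 delta [0.1341 0.0228 0.0998] twist -0.1
[0.4258 0.0271]
t 8.85 delta [0.1353 0.0214 0.0998] twist -0.1
```

>>> servo_tool(delta_pos=[[0.03, 0.005, 0], [0.07, 0.0115, 0.02], [0.11, 0.018, 0.05], [0.13, 0.0215, 0.085], [0.1345, 0.022, 0.1]], twist=[0, 0, 0, 0, 0])

```text
time: 9.48
ee_pos: [0.4242, 0.0277, 0.0583]
tool_rot: [-3.141, -0.003, 3.01]
force: [1.1, -0.4, -1.3]
width: 0.149
grip_force: 59.0
```

>>> servo_tool(delta_pos=[[0, 0, 0], [0, 0, 0.01], [0, 0, 0.02], [0, 0, 0.025], [0, 0, 0.025]], twist=[0, 0, 0, 0, 0])

```text
time: 10.1
ee_pos: [0.4263, 0.0283, 0.0343]
tool_rot: [-3.141, -0.001, 3.011]
force: [-0.1, -0.1, -0.8]
width: 0.146
grip_force: 59.0
```

```bash
python3 rel.py p1; python3 -c "
from h import *
o=ctrl.get_obs();print(o['force'],o['tool_rot']);go([.4266,.0276,.028],172.6)"
```

```text
wrist comb_broken 0.62 [0.424  0.0315 0.0177] rel(comb-like axes) -0.0027973664330435263 0.0028053591447827 -0.01684265991471902
top comb_broken 0.59 [0.4267 0.0258 0.0172] rel(comb-like axes) 0.000417009116762357 -0.00256112678920277 -0.017682581128345816
top gap 0.66 [0.4268 0.0263 0.0182] rel(comb-like axes) 0.0004050523290102767 -0.002045876642189154 -0.016670467339669544
scene comb_broken 0.53 [0.4256 0.0289 0.0177] rel(comb-like axes) -0.0010986252494471441 0.0004130898280452667 -0.017270389470942754
scene comb_broken 0.15 [ 0.4312 -0.2011  0.004 ] rel(comb-like axes) 0.034319846288548034 -0.22692669227080686 -0.030880508837014126
scene gap 0.7 [0.452  0.0528 0.016 ] rel(comb-like axes) 0.02201726117166065 0.027539812742886735 -0.018884916915076683
scene gap 0.65 [0.4803 0.289  0.1665] rel(comb-like axes) 0.019378231816530526 0.2653464172616541 0.13160516372586525
scene gap 0.42 [0.4582 0.0535 0.0112] rel(comb-like axes) 0.028047245177344454 0.028999947700408174 -0.0237426220108006
[0.4266 0.0284 0.0349] 0.1464073406157595 59.000553488731384 proj tcp (np.float64(313.4264488979835), np.float64(256.51306610178096))
[-0.4274 -0.2294 -1.3239] [3.1416 0.0003 3.0112]
t 10.55 delta [-0.0002 -0.0007  0.0068] twist -0.1
```

>>> servo_tool(delta_pos=[[0, -0.0005, 0.003], [0, -0.0005, 0.005], [0, -0.0005, 0.006], [0, -0.0005, 0.0065], [0, -0.0005, 0.0065]], twist=[0, 0, 0, 0, 0])

```text
time: 11.18
ee_pos: [0.4264, 0.0278, 0.0282]
tool_rot: [-3.142, -0.0, 3.011]
force: [0.6, 0.3, -1.7]
width: 0.146
grip_force: 59.0
```

>>> servo_tool(delta_pos=[[0, 0, 0.0007], [0, 0, 0.0014], [0, 0, 0.0014]], twist=[0, 0, 0])

```text
time: 11.55
ee_pos: [0.4264, 0.0278, 0.0278]
tool_rot: [-3.142, 0.0, 3.011]
force: [-5.4, -0.8, 21.7]
width: 0.15
grip_force: 62.1
```

>>> servo_tool(delta_pos=[[0, 0, -0.0008], [0, 0, -0.0008]], twist=[0, 0])

```text
time: 11.8
ee_pos: [0.4265, 0.0278, 0.0279]
tool_rot: [3.142, 0.0, 3.011]
force: [-1.4, -1.0, 8.3]
width: 0.144
grip_force: 60.3
```

>>> servo_tool(delta_pos=[[0, 0, 0], [0, 0, 0], [0, 0, 0], [0, 0, 0], [0, 0, 0]], twist=[0, 0, 0, 0, 0], grip=0.2)

```text
time: 12.42
ee_pos: [0.4264, 0.0278, 0.0276]
tool_rot: [-3.142, -0.0, 3.011]
force: [-0.2, 0.3, -0.5]
width: 0.599
grip_force: 0.0
```

>>> servo_tool(delta_pos=[[0, 0, -0.02], [0, 0, -0.06], [0, 0, -0.12], [0, 0, -0.17], [0, 0, -0.2]], twist=[0, 0, 0, 0, 0])

```text
time: 13.05
ee_pos: [0.427, 0.0279, 0.2303]
tool_rot: [3.141, 0.003, 3.011]
force: [0.6, 1.1, 0.0]
width: 0.606
grip_force: 0.0
```

```bash
python3 -c "
from h import *
go([.53,0.0,.26],172.6)"
```

```text
t 13.05 delta [-0.1057 -0.0143 -0.0297] twist -0.1
```

```bash
python3 - <<'E'
from h import *
im=snap("wrist","v1")
for t in("comb_broken","gap","stage_mark"): print(t,[(d["p"],w("wrist",d["location"])) for d in ctrl.tip_of("wrist",t)[:2]])
u,v=proj("wrist",[.457,.053,.012]);print(u,v)
u0=int(min(max(u-100,0),440));v0=int(min(max(v-90,0),250));print(u0,v0)
c=cv2.imread("pics/v1.png")[v0:v0+150,u0:u0+200];cv2.imwrite("pics/v1c.png",cv2.resize(c,None,fx=4,fy=4,interpolation=cv2.INTER_CUBIC))
E
```

```text
comb_broken [(0.56, array([0.4268, 0.0288, 0.0123])), (0.48, array([ 0.5175, -0.2652,  0.0015]))]
gap [(0.89, array([0.4597, 0.0502, 0.0105]))]
stage_mark [(0.88, array([0.4587, 0.0543, 0.0058]))]
338.9709203446536 192.9297211186517
238 102
```

View pics/v1c.png

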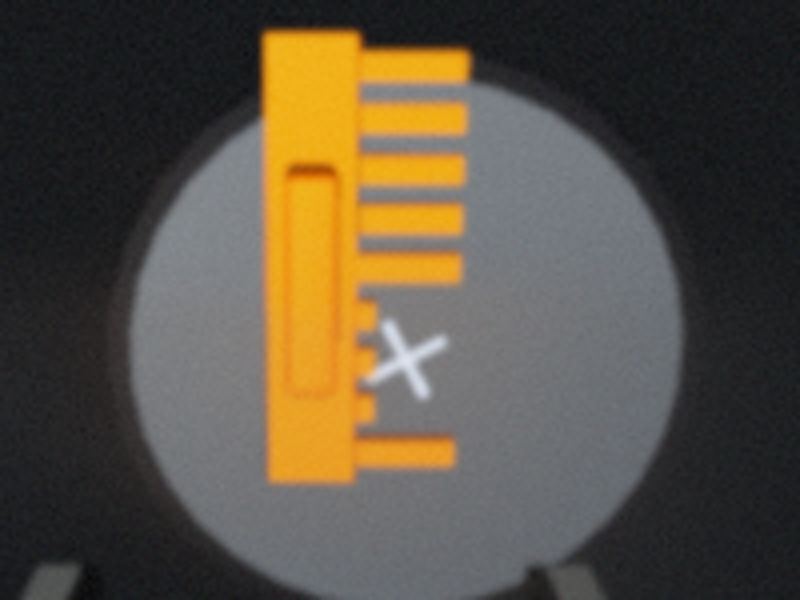

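The crop shows the mark at (407,358) and the middle stub at row ~362. The gap centre is therefore within about 1 mm of the cross, so the placement is good. Next is the magnifier handle.

>>> servo_tool(delta_pos=[[0, 0, -0.04], [0, 0, -0.08]], twist=[0, 0], grip=1)

```text
time: 13.5
ee_pos: [0.4253, 0.0278, 0.3065]
tool_rot: [-3.141, -0.004, 3.011]
force: [-0.6, -0.2, 0.9]
width: 0.984
grip_force: 0.0
```

```bash
python3 -c "
from h import *
go([.543,.250,.31],147.9)"
```

```text
t 13.5 delta [-0.0878  0.2357 -0.0035] twist 24.6
```

>>> servo_tool(delta_pos=[[-0.018, 0.05, 0], [-0.037, 0.1, 0], [-0.056, 0.15, 0], [-0.075, 0.2, 0], [-0.088, 0.236, 0]], twist=[5, 10, 15, 20, 24.6])

```text
time: 14.12
ee_pos: [0.5444, 0.2522, 0.3048]
tool_rot: [-3.139, -0.002, 2.58]
force: [-0.4, -0.3, 0.2]
width: 1.0
grip_force: 0.0
```

>>> servo_tool(delta_pos=[[0, 0, 0], [0, 0, 0]], twist=[0, 0])

```text
time: 14.38
ee_pos: [0.5434, 0.2497, 0.3058]
tool_rot: [-3.139, -0.002, 2.583]
force: [0.0, -0.8, -0.4]
width: 0.998
grip_force: 0.0
```

```bash
python3 - <<'E'
from h import *
im=snap("wrist","hd")
print([(d["p"],w("wrist",d["location"])) for d in ctrl.tip_of("wrist","mag_handle")[:2]],[(d["p"],w("wrist",d["location"])) for d in ctrl.tip_of("wrist","lens")[:2]])
m=cv2.inRange(cv2.cvtColor(cv2.imread("pics/hd.png"),cv2.COLOR_BGR2HSV),(100,150,40),(125,255,255))
print(cv2.connectedComponentsWithStats(m)[2:][0][1:5], proj("wrist",[.543,.25,.245]))
go([.543,.250,.206],147.9)
E
```

```text
[(0.89, array([0.545 , 0.2532, 0.228 ])), (0.47, array([0.4803, 0.2952, 0.1715]))] [(0.87, array([0.4801, 0.2936, 0.1726])), (0.62, array([0.461 , 0.0536, 0.0137]))]
[[314 190   1   1   1]
 [321 190   1   1   1]
 [326 191   1   1   1]
 [316 193   1   2   2]] (np.float64(314.11758549398627), np.float64(214.04348117535497))
t 14.53 delta [0.0011 0.0001 0.1013] twist 0.0
```

View pics/hd.png

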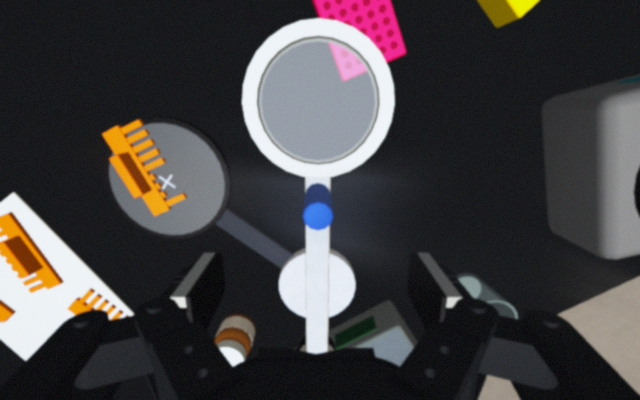

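Wrist picture: the handle top is at (318,215), the arm bar is vertical in the picture (so the tool is aligned with it), and the lens is at (318,98). Descend and grip.

>>> servo_tool(delta_pos=[[0.001, 0.002, 0.03], [0.001, 0.002, 0.06], [0.001, 0.002, 0.085], [0.001, 0.002, 0.099], [0.001, 0.002, 0.099]], twist=[0, 0, 0, 0, 0])

```text
time: 15.15
ee_pos: [0.5441, 0.252, 0.2081]
tool_rot: [-3.14, -0.001, 2.581]
force: [-0.2, -0.5, 0.3]
width: 1.0
grip_force: 0.0
```

>>> servo_tool(delta_pos=[[0, 0, 0], [0, 0, 0], [0, 0, 0], [0, 0, 0], [0, 0, 0]], twist=[0, 0, 0, 0, 0], grip=-1)

```text
time: 15.78
ee_pos: [0.5446, 0.2526, 0.2092]
tool_rot: [3.141, 0.0, 2.582]
force: [-1.4, -2.0, 5.1]
width: 0.249
grip_force: 58.5
```

```bash
cat > arc.py <<'E'
from h import *
import sys
o=ctrl.get_obs();y=o["tool_rot"][2];p=o["ee_pos"];C=np.array([.7075,.146]);r=p[:2]-C
print(p,np.degrees(y),"radius",np.hypot(*r),"theta",np.arctan2(-r[1],-r[0]),o["force"],o["width"],o["grip_force"])
for a in map(float,sys.argv[1:]):
    c,s=np.cos(np.radians(a)),np.sin(np.radians(a));d=np.array([[c,-s],[s,c]])@r-r
    print(a,np.array([np.cos(y)*d[0]+np.sin(y)*d[1],np.sin(y)*d[0]-np.cos(y)*d[1]]),"twist",-a)
E
python3 arc.py 2 6 10 14 18
```

```text
[0.5446 0.2526 0.2092] 147.92836531958926 radius 0.19466893621843587 theta -0.5796153697406328 [-1.4202 -1.9566  5.1488] 0.24864367355371728 58.46940815448761
2.0 [ 0.     -0.0068] twist -2.0
6.0 [-0.0007 -0.0204] twist -6.0
10.0 [-0.0023 -0.0339] twist -10.0
14.0 [-0.0048 -0.0472] twist -14.0
18.0 [-0.0083 -0.0603] twist -18.0
```

>>> servo_tool(delta_pos=[[0, -0.007, 0], [-0.0007, -0.0204, 0], [-0.0023, -0.0339, 0], [-0.0048, -0.0472, 0], [-0.0083, -0.0603, 0]], twist=[-2, -6, -10, -14, -18])

```text
time: 16.4
ee_pos: [0.5202, 0.1975, 0.2092]
tool_rot: [3.14, 0.002, 2.898]
force: [1.5, 2.1, 1.4]
width: 0.238
grip_force: 59.0
```

```bash
python3 arc.py 2 6 10 14 18
```

```text
[0.5202 0.1975 0.2092] 166.03886060027514 radius 0.19427960017544654 theta -0.2683873239408718 [1.4745 2.058  1.4379] 0.23757571871653738 58.978532552719116
2.0 [ 0.     -0.0068] twist -2.0
6.0 [-0.0006 -0.0203] twist -6.0
10.0 [-0.0021 -0.0338] twist -10.0
14.0 [-0.0046 -0.0471] twist -14.0
18.0 [-0.008  -0.0603] twist -18.0
```

>>> servo_tool(delta_pos=[[0, -0.007, 0], [-0.0006, -0.0203, 0], [-0.0021, -0.0338, 0], [-0.0046, -0.0471, 0], [-0.008, -0.0603, 0]], twist=[-2, -6, -10, -14, -18])

```text
time: 17.02
ee_pos: [0.5137, 0.1369, 0.2092]
tool_rot: [3.14, 0.003, -3.071]
force: [4.6, 3.0, 0.3]
width: 0.242
grip_force: 58.9
```

```bash
python3 arc.py 4 8 12 15 16; python3 - <<'E'
from h import *
for cam in("top","scene","wrist"):
    snap(cam,"s1"+cam)
    for t in("lens","mag_handle","gap","stage_mark","magnifier"): print(cam,t,[(round(d["p"],2),w(cam,d["location"])) for d in ctrl.tip_of(cam,t)[:1]])
E
```

```text
[0.5137 0.1369 0.2092] -175.97283579087957 radius 0.1940578188992279 theta 0.04672328768007025 [4.6323 2.9638 0.3229] 0.2420936281354795 58.92467379570007
4.0 [-0.0002 -0.0135] twist -4.0
8.0 [-0.0013 -0.027 ] twist -8.0
12.0 [-0.0033 -0.0404] twist -12.0
15.0 [-0.0054 -0.0504] twist -15.0
16.0 [-0.0063 -0.0537] twist -16.0
top lens [(0.8, array([0.4402, 0.1291, 0.1681]))]
top mag_handle [(0.92, array([0.5162, 0.1363, 0.2236]))]
top gap [(0.9, array([0.4586, 0.0521, 0.0119]))]
top stage_mark [(0.82, array([0.4549, 0.0506, 0.0139]))]
top magnifier [(0.66, array([ 0.7083,  0.1441, -0.0002]))]
scene lens [(0.8, array([0.4379, 0.1329, 0.1685]))]
scene mag_handle [(0.65, array([0.514 , 0.1373, 0.2265]))]
scene gap [(0.66, array([0.455 , 0.0543, 0.0095]))]
scene stage_mark [(0.66, array([0.4564, 0.0572, 0.0132]))]
scene magnifier [(0.91, array([0.7105, 0.1522, 0.0031]))]
wrist lens [(0.71, array([0.4388, 0.1323, 0.1694]))]
wrist mag_handle [(0.95, array([0.513 , 0.1376, 0.2264]))]
wrist gap []
wrist stage_mark []
wrist magnifier []
```

>>> servo_tool(delta_pos=[[-0.0002, -0.0135, 0], [-0.0013, -0.027, 0], [-0.0033, -0.0404, 0], [-0.0054, -0.0504, 0], [-0.0063, -0.0537, 0]], twist=[-4, -8, -12, -15, -16])

```text
time: 18.55
ee_pos: [0.5236, 0.0842, 0.2092]
tool_rot: [3.141, 0.002, -2.795]
force: [3.0, 3.8, 6.4]
width: 0.238
grip_force: 59.7
```

>>> servo_tool(delta_pos=[[0, 0, 0], [0, 0, 0]], twist=[0, 0])

```text
time: 18.8
ee_pos: [0.5236, 0.084, 0.2092]
tool_rot: [-3.141, 0.002, -2.796]
force: [3.8, -1.4, 4.7]
width: 0.244
grip_force: 59.7
```

```bash
python3 arc.py 1 2; cat > fin.py <<'E'
from h import *
import sys
A={}
for i in range(3):
  for cam in("top","scene","wrist"):
    ctrl.camera(cam)
    for t in("lens","mag_handle","gap","stage_mark"):
        for d in ctrl.tip_of(cam,t)[:1]: A.setdefault((t,cam),[]).append(w(cam,d["location"]))
for k in sorted(A): print(k,len(A[k]),np.mean(A[k],0))
snap("top",sys.argv[1]+"t");snap("wrist",sys.argv[1]+"w")
E
python3 fin.py f1
```

```text
[0.5236 0.084  0.2092] -160.17581679333628 radius 0.19406427499158388 theta 0.32526828311406175 [ 3.7651 -1.4179  4.7241] 0.24388019775918274 59.68189179897308
1.0 [ 0.     -0.0034] twist -1.0
2.0 [ 0.     -0.0068] twist -2.0
('gap', 'scene') 3 [0.4538 0.0516 0.0085]
('gap', 'top') 1 [ 0.4169  0.3877 -0.0016]
('gap', 'wrist') 1 [0.4554 0.0648 0.1707]
('lens', 'scene') 2 [0.4512 0.0573 0.1677]
('lens', 'top') 3 [0.4542 0.0585 0.1691]
('lens', 'wrist') 3 [0.4509 0.0617 0.1695]
('mag_handle', 'scene') 3 [0.5235 0.0844 0.2272]
('mag_handle', 'top') 3 [0.5262 0.0837 0.227 ]
('mag_handle', 'wrist') 3 [0.5231 0.0845 0.2268]
('stage_mark', 'scene') 2 [0.4567 0.0552 0.0099]
```

>>> servo_tool(delta_pos=[[0, -0.002, 0], [0, -0.004, 0], [0, -0.0055, 0], [0, -0.0055, 0]], twist=[-0.5, -1, -1.6, -1.6])

```text
time: 21.65
ee_pos: [0.5253, 0.0793, 0.2092]
tool_rot: [3.141, 0.002, -2.768]
force: [2.5, 0.9, 5.7]
width: 0.245
grip_force: 59.7
```

```bash
python3 arc.py; python3 fin.py f2; python3 - <<'E'
from h import *
for cam in("top","scene"): print(cam,proj(cam,[.457,.0525,.012]),proj(cam,[.457,.0525,.17]),proj(cam,[.457,.0525,.192]))
E
```

```text
[0.5253 0.0793 0.2092] -158.57706621952693 radius 0.19405346515739927 theta 0.3508942050706414 [2.4698 0.8735 5.709 ] 0.2449416438439138 59.73504602909088
('gap', 'scene') 3 [0.4523 0.052  0.0096]
('gap', 'wrist') 1 [0.4539 0.0569 0.17  ]
('lens', 'scene') 3 [0.4527 0.0538 0.17  ]
('lens', 'top') 3 [0.4572 0.0506 0.1713]
('lens', 'wrist') 3 [0.4536 0.0556 0.1707]
('mag_handle', 'scene') 3 [0.5254 0.0793 0.2266]
('mag_handle', 'top') 3 [0.5288 0.0794 0.2261]
('mag_handle', 'wrist') 3 [0.5263 0.0791 0.2273]
('stage_mark', 'scene') 3 [0.4575 0.0538 0.012 ]
('stage_mark', 'top') 1 [ 0.4309 -0.3306  0.0037]
top (np.float64(290.3171610099205), np.float64(240.69542869083307)) (np.float64(289.31272956301336), np.float64(237.5279068378888)) (np.float64(289.15402762020886), np.float64(237.0274327901218))
scene (np.float64(342.40349597572407), np.float64(205.68226430774413)) (np.float64(344.8428595037852), np.float64(173.1884682420719)) (np.float64(345.21773068438773), np.float64(168.19495761797887))
```

The lens is within about 2 mm of the gap in all views. Release and lift off.

>>> servo_tool(delta_pos=[[0, 0, 0], [0, 0, 0], [0, 0, 0], [0, 0, 0], [0, 0, 0]], twist=[0, 0, 0, 0, 0], grip=1)

```text
time: 24.62
ee_pos: [0.5244, 0.0783, 0.2085]
tool_rot: [3.142, -0.0, -2.766]
force: [0.3, -1.0, 0.4]
width: 1.0
grip_force: 0.0
```

>>> servo_tool(delta_pos=[[0, 0, -0.02], [0, 0, -0.05], [0, 0, -0.09], [0, 0, -0.13], [0, 0, -0.13]], twist=[0, 0, 0, 0, 0])

```text
time: 25.25
ee_pos: [0.5261, 0.0785, 0.3419]
tool_rot: [-3.14, 0.006, -2.766]
force: [0.3, -0.8, -0.4]
width: 1.0
grip_force: 0.0
```

```bash
python3 arc.py; python3 fin.py f3; python3 - <<'E'
import cv2
a=cv2.imread("pics/f3t.png")[140:290,160:440];b=cv2.imread("pics/f3w.png")
cv2.imwrite("pics/f3.png",cv2.vconcat([cv2.resize(a,(560,250),interpolation=cv2.INTER_AREA) if 0 else cv2.resize(a,(467,250)),cv2.resize(b,(467,292))]))
E
```

```text
[0.5261 0.0785 0.3419] -158.48329428514157 radius 0.19356809789670976 theta 0.35596581989802406 [ 0.2815 -0.8045 -0.3835] 1.0003573710985618 0.0
('gap', 'scene') 3 [0.538  0.0855 0.0044]
('gap', 'top') 1 [0.457  0.0516 0.1711]
('gap', 'wrist') 2 [0.5822 0.1004 0.0863]
('lens', 'scene') 3 [0.454  0.0541 0.1698]
('lens', 'top') 3 [0.458  0.0535 0.1702]
('lens', 'wrist') 3 [0.4545 0.057  0.1701]
('mag_handle', 'scene') 3 [0.5256 0.0817 0.2276]
('mag_handle', 'top') 3 [0.5285 0.0785 0.2269]
('mag_handle', 'wrist') 3 [0.5233 0.0812 0.227 ]
('stage_mark', 'scene') 3 [0.4557 0.0542 0.012 ]
('stage_mark', 'wrist') 2 [ 0.4871 -0.1046  0.0855]
```

View pics/f3.png

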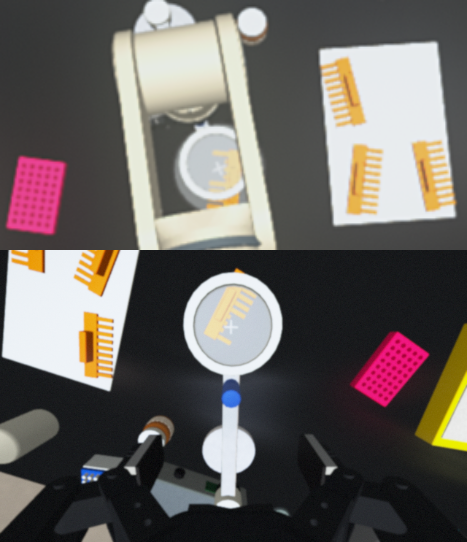

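The comb shows through the lens, with the cross near its centre at (231,327) in the lower half. I'll fit the ring to check the centring numerically.

```bash
python3 - <<'E'
from h import *
im=cv2.imread("pics/f3w.png");h=cv2.cvtColor(im,cv2.COLOR_BGR2HSV)
m=cv2.inRange(h,(0,0,200),(180,40,255));m[:20]=0;m[178:]=0;m[:,:245]=0;m[:,390:]=0
m=cv2.morphologyEx(m,cv2.MORPH_OPEN,np.ones((3,3)))
cs,hi=cv2.findContours(m,cv2.RETR_CCOMP,cv2.CHAIN_APPROX_NONE)
c=max(cs,key=cv2.contourArea);
hull=cv2.convexHull(c)[:,0,:]; hull=hull[hull[:,1]<165]
e=cv2.fitEllipse(hull.astype(np.float32));print(e,cv2.boundingRect(c))
L=pix("wrist",*e[0],.192);print("lens",L)
M=pix("wrist",231*640/467,(327-250)*400/292,.012);print("mark",M)
t=cv2.imread("pics/f3t.png");cv2.imwrite("pics/f3c.png",cv2.resize(t[205:275,260:325],None,fx=7,fy=7,interpolation=cv2.INTER_CUBIC))
for z,r in((.192,.06),(.17,.06)):print(proj("top",[.457,.0525,z]),proj("top",[.457,.0525+r,z]))
E
```

```text
((318.5767517089844, 100.87803649902344), (134.04409790039062, 140.22486877441406), 1.9908075332641602) (252, 31, 134, 147)
lens [0.4529 0.0538 0.192 ]
mark [0.4571 0.0543 0.012 ]
(np.float64(289.15402762020886), np.float64(237.0274327901218)) (np.float64(266.95276208507045), np.float64(237.61689285971283))
(np.float64(289.31272956301336), np.float64(237.5279068378888)) (np.float64(267.4715651703962), np.float64(238.10820449485595))
```

>>> servo_tool(delta_pos=[[-0.05, 0, -0.02], [-0.1, 0, -0.02], [-0.15, 0, -0.02], [-0.2, 0, -0.02], [-0.2, 0, -0.02]], twist=[0, 0, 0, 0, 0])

```text
time: 28.22
ee_pos: [0.7126, 0.1528, 0.3563]
tool_rot: [3.141, -0.002, -2.765]
force: [-0.3, 0.3, -0.9]
width: 1.003
grip_force: 0.0
```

```bash
python3 -c "
from h import *
print(ctrl.job_done())"
```

```text
the job is handed in; nothing more can be done
None
```

The broken comb lies flat, rib up, on the stage with its gap about 1 mm from the cross, and the lens is centred above the gap to about 1–2 mm along its swing (a last fit put it about 4 mm off along the arm, a distance the arm fixes); the job is handed in at about 28 s.

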